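# Push a biscuit tray through the flap of the pastry case

### The job

Load the clear pastry case: push the steel tray of biscuits along the counter and in through the hanging flap until the whole tray stands square inside, then draw the fingers out so that the flap falls shut behind it. Only push the tray, never pick it up or tip it, and leave the tray of buns inside the case and everything else on the counter where it is.

Things in the scene. Friction and masses are not known exactly. Their poses are not given: they have to be found in the camera images.
- case: Clear pastry case, aluminium frame, fixed, 360 mm deep, 300 wide, 215 high. It has no floor: the counter runs on level inside. Origin: on the counter, middle of the loading mouth, in its outer face. x points into the case, y along the mouth, z up. Mouth 264 mm wide between two posts 14 mm deep; side panes at y = +-150 mm, clear roof at 215 mm, far pane at x = 360 mm.
- flap_hinge (a point): Middle of the flap's hinge, on the case: 6 mm inside the mouth's outer face, 180 mm above the counter, parallel to the case's y. Above it a header rail reaches up to the roof; below it the mouth is open down to the counter. Axes as the case's.
- flap (a joint): Clear flap closing the mouth, 256 mm wide, 166 long, 4 thick, about 0.18 kg, hanging from its top edge. 0 = hanging shut, up to 1.35 rad swung inwards; it cannot swing outwards. No spring or catch: about 1 N at the foot opens it, and its weight shuts it within a second when nothing is under it.
- flap_foot (a point): Middle of the flap's lower edge (aluminium strip 6 mm thick, 16 high); shut, it hangs 14 mm above the counter. Lying on the tray's 22 mm rim it is 57 mm inside the mouth's outer face, so the flap falls shut only once the tray's rear rim is farther in than that.
- tray: Shallow steel tray with nine round biscuits that are part of it, at the start loose on the counter in front of the mouth, turned at most 20 degrees from square: 140 mm along its x axis (the way it goes into the case), 150 mm along y, rim 22 mm high all round, walls 4 mm, 0.3 to 0.56 kg. Origin: centre of its underside; z up.
- bun_tray: White plastic tray with three buns, loose inside the far end of the case: 90 mm along its x (= case x), 200 mm along y, 43 mm high over the buns. Origin: centre of its underside, about 300 mm inside the mouth. To be left alone.
- jam_jar: Amber jam jar with a red lid, 68 mm across, 95 high; origin: centre of its underside. Bystander.
- shaker: Aluminium sugar shaker, 68 mm across, 116 high; origin: centre of its underside. Bystander.
- cup: White mug, 80 mm across, 88 high; origin: centre of its underside. Bystander.
- cutter: Steel ring cutter, 72 mm across, 45 high; origin: centre of its underside. Bystander.
- bowl: White bowl, 110 mm across, 55 high; origin: centre of its underside. Bystander.
- spatula: Spatula lying on the counter with a black handle, 240 mm long; origin: under its middle. Bystander.
There are look-alikes about, which are no part of the job. Leave any black look-alike of the tray alone.

How it is judged:
By the outcome, as a careful person would: the job done as asked, in the order asked, and still so for the second after the job is handed in, with the robot touching nothing.
It also fails if it takes over 42 s, if anything falls off the work surface, if the arm or the gripper's body presses on something with over 40 N, if the wrist force passes 120 N, or if a joint passes its speed limit or range.

### The arm

A 6-joint arm with a two-finger parallel gripper is mounted at the origin on the work surface. World frame = base frame: x ahead of the robot, y to its left, z up, the work surface at z = 0. Lengths are in m, angles in rad, forces in N, time in s.
With the tool pointing down it reaches from about 0.325 to 0.85 m from the base axis. Payload 15.5 kg.
Tool frame: the origin (TCP) lies midway between the tips of the shut fingers; the grasp point (between the pads) lies 19 mm behind it (ctrl.grip_depth is the distance from the TCP to the grasp point, in m); z points along the fingers, y is the direction in which the jaws open and shut (so a half turn about z gives the same grasp; the last joint's range is limited). The gripper opens to 91 mm and grips with 3 to 60 N. Pads are 32 mm wide; open, the fingers measure 118 mm over their backs; the gripper's body (76 mm by 178 mm) begins 60 mm behind the grasp point.
Start: joints at [-1.377, 0.494, 1.345, -0, 1.302, -0.096], TCP at [0.179, -0.599, 0.214] pointing down, gripper open.
Joint ranges: [-2.91, 2.91], [-0.82, 2.16], [0.22, 2.67], [-1.22, 4.37], [0.12, 2.79], [-3.08, 3.08]. Speed limits (rad/s): [1.89, 1.89, 2.57, 3.01, 3.01, 3.01].

### API

Orientations are given as a unit quaternion [w, x, y, z].
In Python, from bench import ctrl gives the robot as it stands.
- The arm moves only by the tool apply_moves, never from a script. Its argument "plan" is a list of rows, each a list of 7 numbers: the gripper's target within -1 to 1 (fully open at 1, half-way at 0, shut at -1), then the shift along the tool's x, y, z in m, then the turn, a rotation vector about the tool's x, y, z in rad. In form: [[fingers, tx, ty, tz, rx, ry, rz], ...]. A call has 1 to 12 rows; each row is the pose to reach, as a shift and turn from the pose measured when the call began, along the tool's axes at that moment; what a row does not reach only later rows make up. A row lasts 1/10 s, in which the tool goes at most 50 mm and 8.59 degrees, less where a joint would pass 70% of its speed; a pose out of reach is approached as far as the arm can. A call with a gripper value outside its range is refused whole. The fingers move at their own pace and stop on an object; the grip force is fixed at half the most. Time passes only in rows, so rows that repeat a pose let the fingers close. It gives the time, the measured TCP pose, the force and the opening at its end, in the units of the state.
- ctrl.get_obs(): the state, without advancing time (a new reading comes with each control period).
- ctrl.read_camera(name): name is "side" or "top" or "wrist"; returns the picture (400x640x3 uint8, red, green, blue); there is no depth.
- ctrl.camera_info(name): a dict with "intrinsics" (3x3 intrinsics, pixels), "world_to_cam" (4x4, takes a point from world to camera coordinates). Camera axes: x right, y up, looking along -z (the intrinsics and any distortion apply to the point x, -y, -z); pixel columns grow to the right and rows downward; lengths in m; the calibration is good to about 2 mm. The wrist camera is an equidistant fisheye: a pixel r from the principal point sees the ray r / f radians off the axis. A picture is of the moment at which its call begins: read the wrist's pose just before it. camera_info takes no time and is no camera call; for the wrist camera it gives the pose at the moment of the call.
- ctrl.hand_in(): hands the job in, once; it reports no verdict.
Trained networks look in the newest picture that a camera, given by its name, has taken for a name from the list of things; names that differ only in an ending like _2 or _b are one class to them, and where a whole thing is asked for, a point or a joint stands for the part that bears it (a point fixed in the world has none). Each returns a list of dicts, best first, with "confidence" (0 to 1); they miss things now and then, are a little off and sometimes report something else, mostly with a low value. They report only what shows in the picture. A call takes as long as a camera call. They do not tell look-alikes from the thing itself.
- ctrl.find_in(target, camera): "bbox" ([left, top, width, height] in pixels, round what is visible of it).
- ctrl.regions_of(target, camera): "mask" (400x640 bool, what is visible of it) and "bbox" ([left, top, width, height] in pixels, round what is visible of it).
The state is a dict: "t": time; "qpos": joint angles; "joint_velocities": joint speeds; "effort": joint torques, N m; "tcp_pos": TCP position; "tool_rot": TCP orientation; "force": force on the tool from outside, world axes, zero at the start; "torque": the same for the moment, N m; "finger_gap": opening from 0.0 (shut) to 1.0 (fully open).
Only numpy, scipy, OpenCV 4.12 (cv2) and the standard library are available. Lean on these libraries where they do the work, as an engineer would, in place of code of your own. Each camera call takes 0.05 s, during which the arm holds its last target.

## Working session

There is one attempt and no reset: what is moved stays moved. The work goes in short steps, Python scripts to look and compute and a tool call to move; the robot and the scene stay as the last step left them, time stands still between calls to the robot, and variables do not carry over. Pictures are saved under pics/ and viewed, and the job is handed in when it is done.

Besides the shell and the picture viewer there is one more tool, called after "Emit:" in YAML: its name, and indented under it one key for each argument. apply_moves: Moves the arm, as the interface text tells. Its arguments: {"type":"object","properties":{"plan":{"type":"array","items":{"type":"array","items":{"type":"number"}}}},"required":["plan"]}

```bash
ls; mkdir -p pics
python3 - <<'E'
from bench import ctrl
import cv2
o=ctrl.get_obs();print(o)
for n in ("side","top","wrist"):
    im=ctrl.read_camera(n);cv2.imwrite(f"pics/{n}0.png",im[:,:,::-1])
    for t in ("tray","case","bun_tray","flap"):
        for d in ctrl.find_in(t,n)[:3]: print(n,t,d)
    i=ctrl.camera_info(n);print(i)
print(ctrl.get_obs()['t'])
E
```

```text
pics
{'t': 0.0, 'qpos': array([-1.37650595e+00,  4.94165725e-01,  1.34611847e+00, -6.77841275e-06,
        1.30250943e+00, -9.55227948e-02]), 'joint_velocities': array([ 1.70642698e-03, -2.22323284e-03, -1.28640455e-03, -6.81571223e-04,
        3.38221202e-04,  8.11663284e-05]), 'effort': array([ 4.35877737e-03, -8.78814769e+01, -3.81858945e+01,  7.08711008e-02,
        5.30064362e-02, -6.28957332e-05]), 'tcp_pos': array([ 0.1785224 , -0.59856841,  0.21335341]), 'tool_rot': array([-5.99594656e-04,  9.89519091e-01,  1.44400860e-01, -3.29057621e-05]), 'force': array([-0.90159582,  0.15889138,  0.02937286]), 'torque': array([ 0.00074519, -0.01413959,  0.00324125]), 'finger_gap': 1.0013425740314286}
side tray {'bbox': [230.6, 112.1, 40.7, 34.9], 'confidence': 0.75}
side tray {'bbox': [292.9, 158.8, 43.8, 43.3], 'confidence': 0.57}
side bun_tray {'bbox': [336.3, 141.4, 149.3, 138.9], 'confidence': 0.43}
{'intrinsics': array([[394.82356462,   0.        , 322.83809685],
       [  0.        , 394.82356462, 199.83481078],
       [  0.        ,   0.        ,   1.        ]]), 'world_to_cam': ar
[... 1074 characters left out ...]
}
wrist tray {'bbox': [163.2, 0.9, 119.7, 97.5], 'confidence': 0.72}
wrist tray {'bbox': [57.0, 0.7, 8.4, 0.5], 'confidence': 0.64}
wrist case {'bbox': [0.8, 0.9, 24.2, 16.7], 'confidence': 0.69}
wrist bun_tray {'bbox': [0.0, 0.0, 25.6, 14.7], 'confidence': 0.17}
{'intrinsics': array([[309.70691629,   0.        , 316.00090161],
       [  0.        , 309.70691629, 198.44414626],
       [  0.        ,   0.        ,   1.        ]]), 'world_to_cam': array([[ 0.28556434, -0.95835818, -0.00161362, -0.62479069],
       [ 0.9294808 ,  0.27736911, -0.24317034,  0.02753352],
       [ 0.23349186,  0.06794095,  0.96998226, -0.3903812 ],
       [ 0.        ,  0.        ,  0.        ,  1.        ]])}
0.75
```

View pics/side0.png

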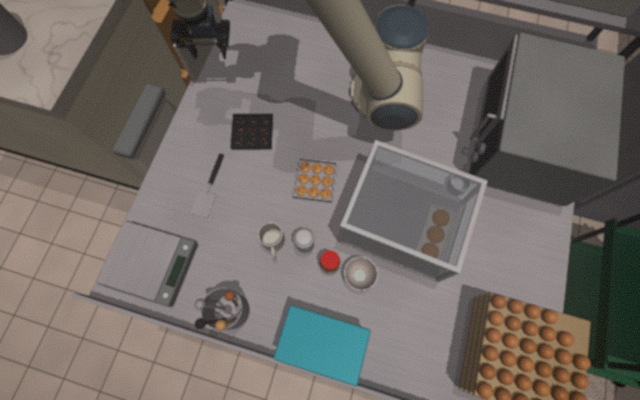

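View pics/top0.png

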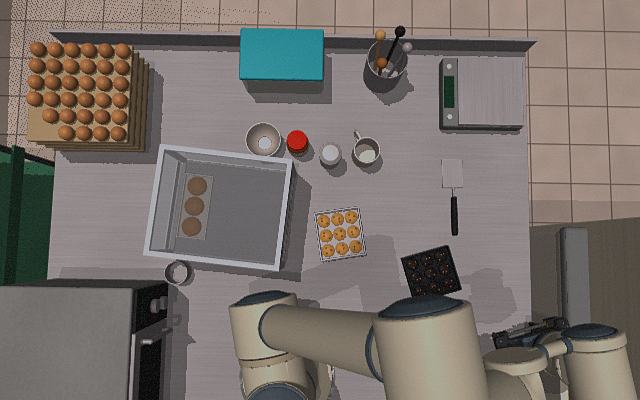

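View pics/wrist0.png

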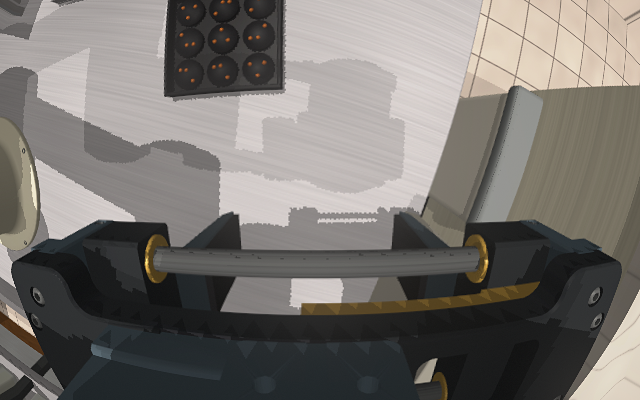

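The side view shows the biscuit tray at (316,180), the black look-alike at (252,131), and the case at about (410,210) with buns inside. The top view shows the biscuit tray at (341,234), the case roof between x=146 and 293, and the mouth on the right, facing the tray. The wrist view shows only the black look-alike. I'll enlarge both views.

```bash
cat > h.py <<'E'
import numpy as np, cv2
from bench import ctrl
def cam(n): i=ctrl.camera_info(n); return i['intrinsics'],i['world_to_cam']
def proj(P,K,T):
    P=np.atleast_2d(P); c=P@T[:3,:3].T+T[:3,3]; 
    q=np.c_[c[:,0],-c[:,1],-c[:,2]]
    u=q@K.T; return u[:,:2]/u[:,2:]
def unproj(uv,z,K,T):
    uv=np.atleast_2d(np.asarray(uv,float)); r=np.c_[uv,np.ones(len(uv))]@np.linalg.inv(K).T
    r=np.c_[r[:,0],-r[:,1],-r[:,2]]@T[:3,:3]; o=-T[:3,:3].T@T[:3,3]
    s=(z-o[2])/r[:,2]; return o+s[:,None]*r
E
python3 - <<'E'
from h import *
t=cv2.imread('pics/top0.png');s=cv2.imread('pics/side0.png')
cv2.imwrite('pics/topz.png',cv2.resize(t[125:285,140:380],None,fx=3.3,fy=3.3,interpolation=cv2.INTER_CUBIC))
cv2.imwrite('pics/sidez.png',cv2.resize(s[130:290,285:495],None,fx=3.5,fy=3.5,interpolation=cv2.INTER_CUBIC))
K,T=cam('top')
for d in ctrl.regions_of('tray','top')[:3]:
    m=d['mask'];c,_=cv2.findContours(m.astype('uint8'),cv2.RETR_EXTERNAL,cv2.CHAIN_APPROX_NONE)
    c=max(c,key=len)[:,0]; w=unproj(c,0.022,K,T)
    r=cv2.minAreaRect((w[:,:2]*1000).astype('float32'));print(d['bbox'],d['confidence'],r)
K2,T2=cam('side')
for d in ctrl.regions_of('tray','side')[:3]:
    m=d['mask'];c,_=cv2.findContours(m.astype('uint8'),cv2.RETR_EXTERNAL,cv2.CHAIN_APPROX_NONE)
    c=max(c,key=len)[:,0]; w=unproj(c,0.022,K2,T2)
    r=cv2.minAreaRect((w[:,:2]*1000).astype('float32'));print('side',d['bbox'],d['confidence'],r)
print(unproj([[161,146],[293,160],[278,270],[146,255]],.215,K,T))
print(unproj([[375,144],[485,185],[459,270],[342,207]],.215,K2,T2))
E
```

```text
[402.0, 244.4, 60.7, 48.6] 0.73 ((317.1134033203125, -434.6670227050781), (143.14199829101562, 153.58584594726562), 17.17931365966797)
[314.4, 206.7, 54.3, 56.0] 0.69 ((434.54693603515625, -154.4221649169922), (154.5487823486328, 141.7672576904297), 9.240144729614258)
side [292.1, 159.2, 46.5, 43.1] 0.91 ((438.7799377441406, -154.28567504882812), (157.0457000732422, 140.71290588378906), 9.358551025390625)
side [229.1, 112.9, 41.3, 35.5] 0.57 ((321.426025390625, -436.2662048339844), (145.24880981445312, 153.2090301513672), 16.657995223999023)
[[ 0.6551679   0.33741361  0.215     ]
 [ 0.6234148  -0.01730217  0.215     ]
 [ 0.33061222  0.01571165  0.215     ]
 [ 0.36405936  0.36302048  0.215     ]]
[[ 0.34432982  0.01877124  0.215     ]
 [ 0.38171762  0.36961562  0.215     ]
 [ 0.6559208   0.34140511  0.215     ]
 [ 0.57199131 -0.02364653  0.215     ]]
```

View pics/topz.png

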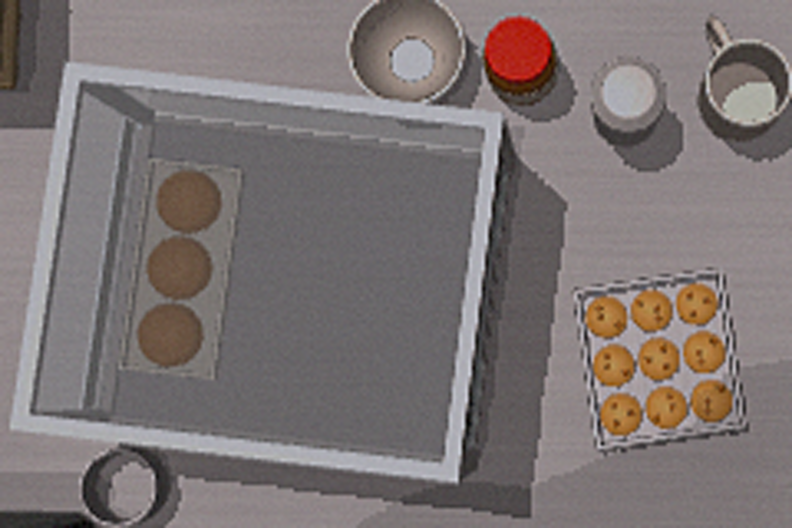

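View pics/sidez.png

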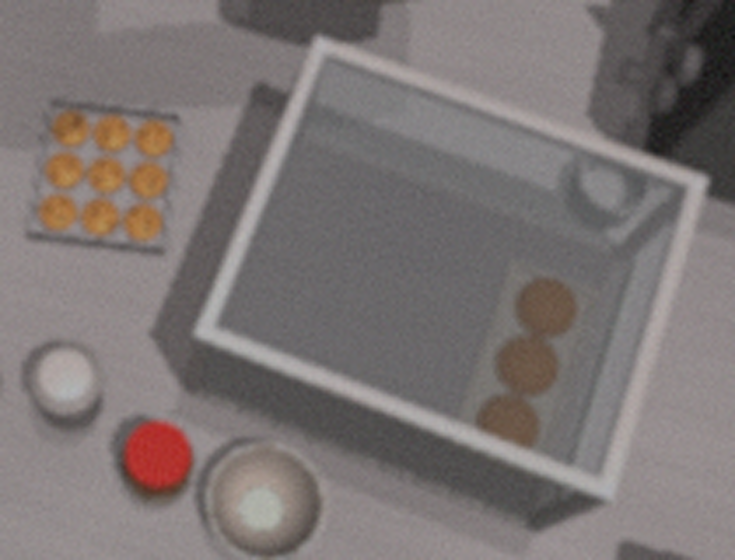

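Run:
```python
from h import *
from scipy.optimize import least_squares
K,T=cam('top');K2,T2=cam('side')
a=np.array([[502,112],[460,482],[11,428],[68,64]])/3.3+[140,125]   # mouth far(+x),mouth near, back near, back far
b=np.array([[197,335],[320,38],[708,178],[610,498]])/3.5+[285,130]
# case y = z x xc ; xc~+y => yc ~ -x
L=np.array([[0,-.15],[0,.15],[.36,.15],[.36,-.15]])
def W(p,L,z):
    c,s=np.cos(p[2]),np.sin(p[2]); return np.c_[L@np.array([[c,s],[-s,c]])+p[:2],np.full(len(L),z)]
for sel in (0,1,2):
    def f(p):
        P=W(p,L,.215);r=[]
        if sel!=1: r.append(proj(P,K,T)-a)
        if sel!=0: r.append(proj(P,K2,T2)-b)
        return np.concatenate(r).ravel()
    s=least_squares(f,[.48,0,1.67]);print(s.x,np.degrees(s.x[2]),np.round(s.fun,1))
p=s.x
# tray corners
ta=np.array([[575,291],[718,269],[747,428],[602,450]])/3.3+[140,125]
tw=unproj(ta,.022,K,T)
tb=np.array([[52,102],[179,116],[163,251],[28,236]])/3.5+[285,130]
tw2=unproj(tb,.022,K2,T2)
for w in(tw,tw2):
    print(w.round(3).tolist(),w.mean(0), [round(float(np.linalg.norm(w[i]-w[i-1])),3) for i in range(4)])
    c,s_=np.cos(p[2]),np.sin(p[2]);R=np.array([[c,-s_],[s_,c]])
    print('in case', ((w[:,:2]-p[:2])@R).round(3).tolist())
# bun tray
bt=unproj(np.array([[150,158],[242,170],[214,380],[122,368]])/3.3+[140,125],.02,K,T)
print('bun in case',((bt[:,:2]-p[:2])@R).round(3).tolist())
for n,cc in(('top',(K,T)),('side',(K2,T2))):
    im=cv2.imread(f'pics/{n}0.png')
    for LL,z in((L,.215),(L,0),(np.array([[0,-.132],[0,.132],[.006,.132],[.006,-.132]]),.18)):
        u=proj(W(p,LL,z),*cc);cv2.polylines(im,[(u*16).astype(int)],True,(0,255,0),1,cv2.LINE_AA,4)
    im=cv2.resize(im[110:290,130:500] if n=='top' else im[100:300,250:500],None,fx=2,fy=2)
    cv2.imwrite(f'pics/ov_{n}.png',im)
```

```text
[ 0.47702468 -0.00268123  1.47263403] 84.37571458687025 [ 0.9 -0.  -0.   0.1 -0.1  0.7 -0.8 -0.8]
[0.47881601 0.00258874 1.47129945] 84.29924877503834 [-0.8 -0.  -0.7 -1.   0.6 -0.2  0.8  0.9]
[ 4.77865768e-01 -2.64380137e-04  1.47213115e+00] 84.34690177328271 [ 0.1 -0.3 -1.  -0.3 -1.   0.2 -1.6 -1.2 -1.6 -0.6 -1.5 -1.6 -0.3 -0.8
 -0.1  0.2]
[[0.495, -0.076, 0.022], [0.518, -0.209, 0.022], [0.37, -0.237, 0.022], [0.348, -0.103, 0.022]] [ 0.43248693 -0.15622306  0.022     ] [0.15, 0.135, 0.15, 0.136]
in case [[-0.073, -0.024], [-0.204, -0.06], [-0.246, 0.084], [-0.115, 0.12]]
[[0.381, -0.227, 0.022], [0.358, -0.097, 0.022], [0.503, -0.072, 0.022], [0.527, -0.206, 0.022]] [ 0.44242376 -0.15049554  0.022     ] [0.148, 0.132, 0.147, 0.136]
in case [[-0.235, 0.074], [-0.108, 0.109], [-0.069, -0.032], [-0.199, -0.069]]
bun in case [[0.339, -0.103], [0.251, -0.102], [0.251, 0.097], [0.337, 0.096]]
```

Run:
```python
import cv2
a=cv2.imread('pics/ov_top.png');b=cv2.imread('pics/ov_side.png')
a=cv2.resize(a,(600,292));b=cv2.resize(b,(375,300))
import numpy as np
c=np.zeros((600,600,3),'uint8');c[:292]=a;c[300:,:375]=b
cv2.imwrite('pics/ov.png',c)
```

```text
(no output)
```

View pics/ov.png

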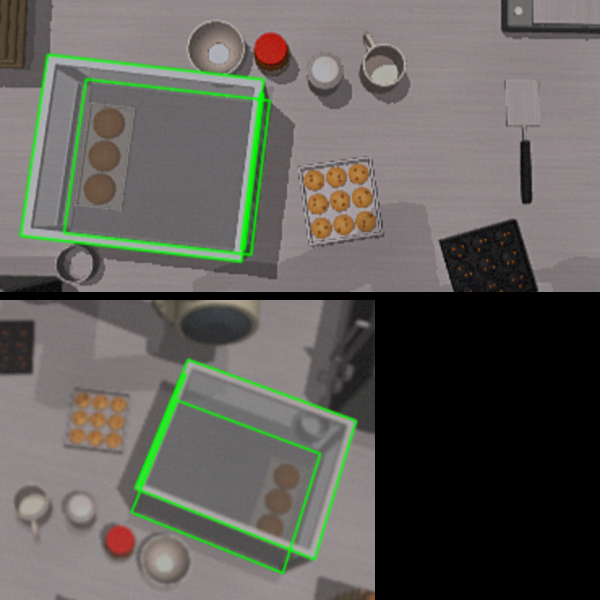

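```bash
cat >> h.py <<'E'
from scipy.spatial.transform import Rotation as Ro
CP=np.array([.4779,-.0003,1.4721])
def case2w(xy,p=CP):
    c,s=np.cos(p[2]),np.sin(p[2]); return np.array([c*xy[0]-s*xy[1]+p[0], s*xy[0]+c*xy[1]+p[1]])
def w2case(xy,p=CP):
    c,s=np.cos(p[2]),np.sin(p[2]); d=np.atleast_2d(xy)[:,:2]-p[:2]; return d@np.array([[c,-s],[s,c]])
def toolR(phi,tau):
    z=np.array([np.sin(tau)*np.cos(phi),np.sin(tau)*np.sin(phi),-np.cos(tau)]); y=np.array([np.sin(phi),-np.cos(phi),0])
    return np.c_[np.cross(y,z),y,z]
def R0(o): w,x,y,z=o['tool_rot']; return Ro.from_quat([x,y,z,w]).as_matrix()
def rows(wps):
    """wps: (case x, case y, z, heading deg rel. case, tilt deg)"""
    o=ctrl.get_obs();R=R0(o);p=o['tcp_pos'];out=[]
    for cx,cy,z,h,t in wps:
        pt=np.r_[case2w((cx,cy)),z]; Rt=toolR(CP[2]+np.radians(h),np.radians(t))
        out.append(np.r_[R.T@(pt-p),Ro.from_matrix(R.T@Rt).as_rotvec()].round(3).tolist())
    return out
def now():
    o=ctrl.get_obs();R=R0(o);z=R[:,2]
    print('t',round(o['t'],2),'case',w2case(o['tcp_pos'])[0].round(4),'z',o['tcp_pos'][2].round(4),'head',np.degrees(np.arctan2(z[1],z[0])-CP[2]).round(2),'tilt',np.degrees(np.arccos(-z[2])).round(2),'F',o['force'].round(1),'q',o['qpos'].round(2),'gap',round(o['finger_gap'],2))
E
python3 - <<'E'
from h import *
o=ctrl.get_obs();R=R0(o)
K,T=cam('wrist');c=-T[:3,:3].T@T[:3,3]
print('cam in tool',R.T@(c-o['tcp_pos']), 'axis',R.T@(-T[2,:3]), 'up',R.T@T[1,:3])
for r in rows([(-.32,.035,.1,8,45)]):print(r)
print(np.linalg.norm(r[3:]),np.linalg.norm(r[:3]))
E
```

```text
cam in tool [ 0.0680937   0.00042549 -0.17043831] axis [-0.24316929 -0.00161215  0.96998252] up [ 9.69983833e-01 -1.48007265e-04  2.43169370e-01]
[0.304, -0.205, 0.114, 0.517, 0.665, -1.249]
1.5064909558308008 0.38397525961967915
```

```bash
sed -i 's/y=np.array(\[np.sin(phi),-np.cos(phi),0\])/y=np.array([-np.sin(phi),np.cos(phi),0])/' h.py
python3 - <<'E'
from h import *
for r in rows([(-.2,.03,.22,15,0),(-.32,.045,.12,15,45)]):print(r,np.linalg.norm(r[3:]),np.linalg.norm(r[:3]))
E
```

```text
[0.354, -0.314, -0.006, -0.0, 0.0, 1.698] 1.698 0.4732314444328483
[0.295, -0.209, 0.094, 0.663, -0.584, 1.6] 1.827737672643424 0.3735532090613063
```

Emit:
apply_moves:
  plan:
    - [1,0.3,-0.21,0.09,0.663,-0.584,1.6]
    - [1,0.3,-0.21,0.09,0.663,-0.584,1.6]
    - [1,0.3,-0.21,0.09,0.663,-0.584,1.6]
    - [1,0.3,-0.21,0.09,0.663,-0.584,1.6]
    - [1,0.3,-0.21,0.09,0.663,-0.584,1.6]
    - [1,0.3,-0.21,0.09,0.663,-0.584,1.6]
    - [1,0.3,-0.21,0.09,0.663,-0.584,1.6]
    - [1,0.3,-0.21,0.09,0.663,-0.584,1.6]
    - [1,0.3,-0.21,0.09,0.663,-0.584,1.6]
    - [1,0.3,-0.21,0.09,0.663,-0.584,1.6]
    - [1,0.3,-0.21,0.09,0.663,-0.584,1.6]
    - [1,0.3,-0.21,0.09,0.663,-0.584,1.6]

```text
t: 2.05
tcp_pos: [0.4065, -0.3122, 0.1237]
tool_rot: [-0.243, 0.721, -0.582, -0.286]
force: [-0.2, 0.1, -0.2]
finger_gap: 0.996
```

Run:
```python
from h import *
now()
K,T=cam('top');K2,T2=cam('side')
for n,cc in (('wrist',None),('top',(K,T)),('side',(K2,T2))):
    im=ctrl.read_camera(n);cv2.imwrite(f"pics/{n}1.png",im[:,:,::-1])
    if cc:
      for d in ctrl.regions_of('tray',n)[:3]:
        c,_=cv2.findContours(d['mask'].astype('uint8'),cv2.RETR_EXTERNAL,cv2.CHAIN_APPROX_NONE)
        w=unproj(max(c,key=len)[:,0],.022,*cc); r=cv2.minAreaRect((w[:,:2]*1000).astype('float32'))
        print(n,d['confidence'],r,w2case(np.array(r[0])[None]/1000))
now()
a=cv2.imread('pics/wrist1.png');b=cv2.imread('pics/top1.png')
cv2.imwrite('pics/c1.png',np.vstack([cv2.resize(a,(480,300)),cv2.resize(b,(480,300))]))
```

```text
t 2.05 case [-0.3174  0.0404] z 0.1237 head 16.45 tilt 44.12 F [-0.2  0.1 -0.2] q [-0.97  0.81  1.26  0.29  1.78  1.91] gap 1.0
top 0.92 ((438.0258483886719, -153.19129943847656), (146.10377502441406, 143.63992309570312), 10.456106185913086) [[-0.1560763   0.02461478]]
side 0.68 ((438.9025573730469, -153.55972290039062), (157.78636169433594, 142.80447387695312), 9.160161972045898) [[-0.15635654  0.02370603]]
side 0.63 ((344.2456359863281, -380.3111572265625), (69.40564727783203, 65.94013214111328), 16.663589477539062) [[-0.39133161  0.09555909]]
t 2.3 case [-0.3172  0.0406] z 0.124 head 16.69 tilt 43.91 F [-0.3  1.  -0.2] q [-0.97  0.81  1.27  0.29  1.78  1.91] gap 1.0
```

View pics/c1.png

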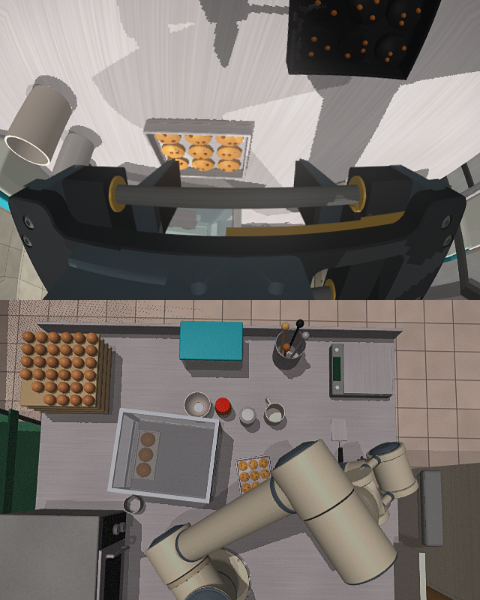

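View pics/side1.png

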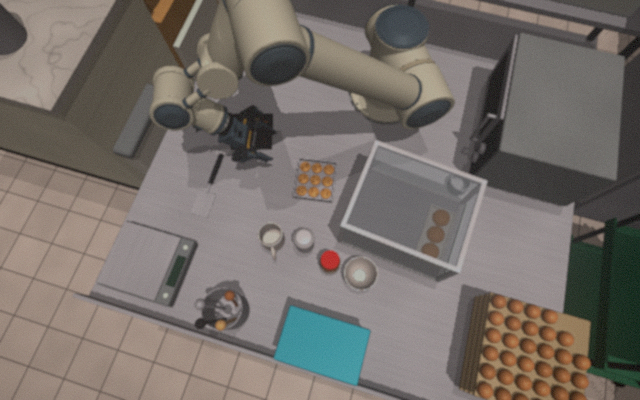

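Run:
```python
from h import *
K,T=cam('top')
print('spatula',w2case(unproj([[454,160],[454,235]],.0,K,T)))
for r in rows([(-.285,-.01,.06,15,45),(-.275,-.0075,.02,15,45),(-.275,-.0075,.014,15,45)]):print(r)
```

```text
spatula [[-0.49366192 -0.24467995]
 [-0.51479414 -0.00811588]]
[0.034, -0.057, 0.057, 0.021, -0.019, 0.052]
[0.055, -0.057, 0.093, 0.021, -0.019, 0.052]
[0.059, -0.056, 0.098, 0.021, -0.019, 0.052]
```

Emit:
apply_moves:
  plan:
    - [1,0.034,-0.057,0.057,0.021,-0.019,0.052]
    - [1,0.034,-0.057,0.057,0.021,-0.019,0.052]
    - [1,0.055,-0.057,0.093,0.021,-0.019,0.052]
    - [1,0.055,-0.057,0.093,0.021,-0.019,0.052]
    - [1,0.059,-0.056,0.098,0.021,-0.019,0.052]
    - [1,0.059,-0.056,0.098,0.021,-0.019,0.052]
    - [1,0.059,-0.056,0.098,0.021,-0.019,0.052]

```text
t: 3.0
tcp_pos: [0.4581, -0.2758, 0.0151]
tool_rot: [-0.248, 0.705, -0.598, -0.291]
force: [0.8, 0.9, 0.1]
finger_gap: 1.0
```

```bash
cat >> h.py <<'E'
def arc(rear,hs,step,tau=45,z=.014,off=.009):
    """rear-mid path, one waypoint per heading in hs; returns wps"""
    r=np.array(rear,float);out=[]
    for h in hs:
        d=np.array([np.cos(np.radians(h)),np.sin(np.radians(h))]);r=r+step*d
        out.append((*(r-off*d),z,h,tau))
    print('rear end',r); return out
E
python3 - <<'E'
from h import *
now()
w=arc((-.2647,-.0047),[15]*5,.008)+arc((-.226,.0057),[14,13,12,10.5,9,8,7],.006)
for r in rows(w):print([1]+r,',')
E
```

```text
t 3.0 case [-0.2761 -0.0075] z 0.0151 head 14.91 tilt 44.89 F [0.8 0.9 0.1] q [-0.89  0.97  1.28  0.36  1.61  1.97] gap 1.0
rear end [-0.22606297  0.00565276]
rear end [-0.18474057  0.01334698]
[1, -0.007, -0.0, 0.008, -0.001, -0.002, 0.001] ,
[1, -0.012, -0.0, 0.014, -0.001, -0.002, 0.001] ,
[1, -0.018, -0.0, 0.02, -0.001, -0.002, 0.001] ,
[1, -0.024, -0.0, 0.025, -0.001, -0.002, 0.001] ,
[1, -0.029, -0.0, 0.031, -0.001, -0.002, 0.001] ,
[1, -0.034, -0.0, 0.035, 0.011, -0.002, 0.013] ,
[1, -0.038, -0.0, 0.039, 0.024, -0.002, 0.025] ,
[1, -0.042, -0.0, 0.044, 0.036, -0.002, 0.038] ,
[1, -0.047, -0.001, 0.048, 0.054, -0.002, 0.056] ,
[1, -0.051, -0.001, 0.052, 0.073, -0.002, 0.075] ,
[1, -0.055, -0.002, 0.056, 0.085, -0.002, 0.087] ,
[1, -0.059, -0.002, 0.061, 0.098, -0.002, 0.099] ,
```

Emit:
apply_moves:
  plan:
    - [1,-0.007,0,0.008,-0.001,-0.002,0.001]
    - [1,-0.012,0,0.014,-0.001,-0.002,0.001]
    - [1,-0.018,0,0.02,-0.001,-0.002,0.001]
    - [1,-0.024,0,0.025,-0.001,-0.002,0.001]
    - [1,-0.029,0,0.031,-0.001,-0.002,0.001]
    - [1,-0.034,0,0.035,0.011,-0.002,0.013]
    - [1,-0.038,0,0.039,0.024,-0.002,0.025]
    - [1,-0.042,0,0.044,0.036,-0.002,0.038]
    - [1,-0.047,-0.001,0.048,0.054,-0.002,0.056]
    - [1,-0.051,-0.001,0.052,0.073,-0.002,0.075]
    - [1,-0.055,-0.002,0.056,0.085,-0.002,0.087]
    - [1,-0.059,-0.002,0.061,0.098,-0.002,0.099]

```text
t: 4.2
tcp_pos: [0.4465, -0.1916, 0.0138]
tool_rot: [-0.268, 0.66, -0.646, -0.273]
force: [0.2, -8.9, 11.1]
finger_gap: 1.003
```

```bash
cat > look.py <<'E'
from h import *
import sys
k=sys.argv[1]; now()
for n in ('side','top'):
    cc=cam(n)
    im=ctrl.read_camera(n);cv2.imwrite(f"pics/{n}{k}.png",im[:,:,::-1])
    for d in ctrl.regions_of('tray',n)[:2]:
        c,_=cv2.findContours(d['mask'].astype('uint8'),cv2.RETR_EXTERNAL,cv2.CHAIN_APPROX_NONE)
        w=unproj(max(c,key=len)[:,0],.022,*cc); r=cv2.minAreaRect((w2case(w)*1000).astype('float32'))
        print(n,round(d['confidence'],2),np.round(r[0],1),np.round(r[1],0),round(r[2],1))
im=ctrl.read_camera('wrist');cv2.imwrite(f"pics/wrist{k}.png",im[:,:,::-1])
a=cv2.imread(f'pics/side{k}.png')[100:290,220:500];b=cv2.imread(f'pics/top{k}.png')[120:310,130:410]
w=cv2.resize(cv2.imread(f'pics/wrist{k}.png'),(320,200))
o=np.zeros((580,760,3),'uint8');o[:380,:560]=cv2.resize(a,(560,380));o[380:580,:295]=cv2.resize(b,(295,200));o[380:,300:620]=w
cv2.imwrite(f'pics/m{k}.png',o)
E
python3 look.py 2
```

```text
t 4.2 case [-0.1934  0.0124] z 0.0138 head 6.84 tilt 45.0 F [ 0.2 -8.9 11.1] q [-0.87  0.89  1.53  0.47  1.4   2.  ] gap 1.0
side 0.88 [-118.8   21.1] [141. 152.] 7.6
side 0.77 [-408.6  150.4] [ 93. 130.] 71.9
top 0.92 [-113.    16.8] [133. 135.] 6.8
top 0.43 [-405.7  188.3] [20. 42.] 21.1
```

View pics/m2.png

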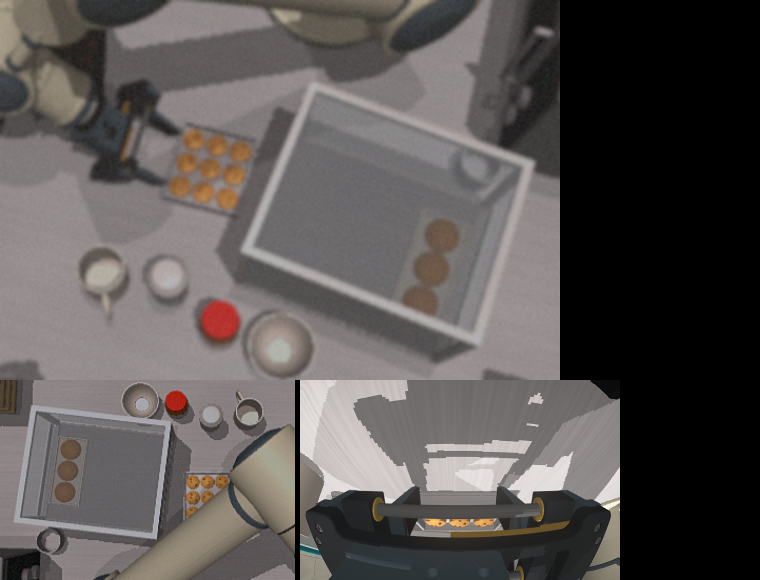

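Tray is flush on both fingers at (-119, 21) mm in the case frame and has turned to 7°. I'll keep going.

Run:
```python
from h import *
w=arc((-.1847,.0133),[6,4.5,3,1.5,0,-1,-1,-1,-1,-.5,0,0],.007)
for r in rows(w):print([1]+r,',')
```

```text
rear end [-0.10077645  0.01458075]
[1, -0.005, -0.0, 0.004, 0.012, 0.001, 0.012] ,
[1, -0.01, -0.0, 0.009, 0.03, 0.001, 0.031] ,
[1, -0.015, -0.001, 0.014, 0.049, 0.001, 0.049] ,
[1, -0.02, -0.001, 0.019, 0.067, 0.001, 0.068] ,
[1, -0.024, -0.002, 0.024, 0.086, 0.001, 0.086] ,
[1, -0.029, -0.003, 0.029, 0.098, 0.001, 0.099] ,
[1, -0.034, -0.004, 0.034, 0.098, 0.001, 0.099] ,
[1, -0.039, -0.004, 0.039, 0.098, 0.001, 0.099] ,
[1, -0.044, -0.005, 0.044, 0.098, 0.001, 0.099] ,
[1, -0.049, -0.006, 0.049, 0.092, 0.001, 0.092] ,
[1, -0.054, -0.007, 0.054, 0.086, 0.001, 0.086] ,
[1, -0.059, -0.008, 0.059, 0.086, 0.001, 0.086] ,
```

Emit:
apply_moves:
  plan:
    - [1,-0.005,0,0.004,0.012,0.001,0.012]
    - [1,-0.01,0,0.009,0.03,0.001,0.031]
    - [1,-0.015,-0.001,0.014,0.049,0.001,0.049]
    - [1,-0.02,-0.001,0.019,0.067,0.001,0.068]
    - [1,-0.024,-0.002,0.024,0.086,0.001,0.086]
    - [1,-0.029,-0.003,0.029,0.098,0.001,0.099]
    - [1,-0.034,-0.004,0.034,0.098,0.001,0.099]
    - [1,-0.039,-0.004,0.039,0.098,0.001,0.099]
    - [1,-0.044,-0.005,0.044,0.098,0.001,0.099]
    - [1,-0.049,-0.006,0.049,0.092,0.001,0.092]
    - [1,-0.054,-0.007,0.054,0.086,0.001,0.086]
    - [1,-0.059,-0.008,0.059,0.086,0.001,0.086]

```text
t: 5.65
tcp_pos: [0.4527, -0.1074, 0.014]
tool_rot: [0.284, -0.62, 0.685, 0.256]
force: [-0.7, -6.0, 6.0]
finger_gap: 1.001
```

```bash
python3 look.py 3
```

```text
t 5.65 case [-0.109   0.0145] z 0.014 head -0.13 tilt 44.98 F [-0.7 -6.   6. ] q [-0.8   0.85  1.73  0.62  1.21  2.02] gap 1.0
side 0.74 [-58.5  15.2] [159.  94.] 90.0
top 0.63 [-44.7  18.7] [151. 115.] 89.9
```

View pics/m3.png

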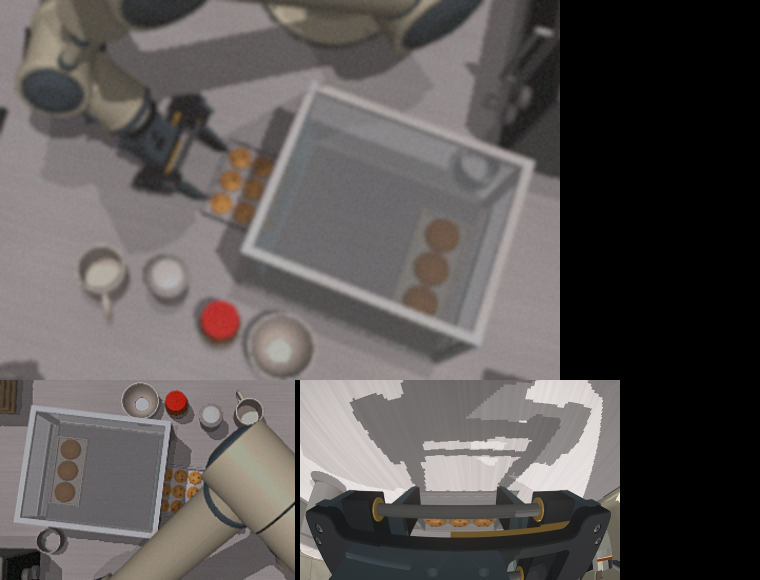

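Run:
```python
from h import *
for r in rows([(-.109+.008*(i+1),.0145-.0005*i,.014,0,45) for i in range(12)]):print([1]+r,',')
```

```text
[1, -0.006, -0.0, 0.006, -0.0, 0.0, -0.0] ,
[1, -0.012, -0.001, 0.011, -0.0, 0.0, -0.0] ,
[1, -0.017, -0.001, 0.017, -0.0, 0.0, -0.0] ,
[1, -0.023, -0.002, 0.023, -0.0, 0.0, -0.0] ,
[1, -0.029, -0.002, 0.028, -0.0, 0.0, -0.0] ,
[1, -0.034, -0.003, 0.034, -0.0, 0.0, -0.0] ,
[1, -0.04, -0.003, 0.04, -0.0, 0.0, -0.0] ,
[1, -0.046, -0.004, 0.045, -0.0, 0.0, -0.0] ,
[1, -0.051, -0.004, 0.051, -0.0, 0.0, -0.0] ,
[1, -0.057, -0.005, 0.057, -0.0, 0.0, -0.0] ,
[1, -0.063, -0.005, 0.062, -0.0, 0.0, -0.0] ,
[1, -0.068, -0.006, 0.068, -0.0, 0.0, -0.0] ,
```

Emit:
apply_moves:
  plan:
    - [1,-0.006,0,0.006,0,0,0]
    - [1,-0.012,-0.001,0.011,0,0,0]
    - [1,-0.017,-0.001,0.017,0,0,0]
    - [1,-0.023,-0.002,0.023,0,0,0]
    - [1,-0.029,-0.002,0.028,0,0,0]
    - [1,-0.034,-0.003,0.034,0,0,0]
    - [1,-0.04,-0.003,0.04,0,0,0]
    - [1,-0.046,-0.004,0.045,0,0,0]
    - [1,-0.051,-0.004,0.051,0,0,0]
    - [1,-0.057,-0.005,0.057,0,0,0]
    - [1,-0.063,-0.005,0.062,0,0,0]
    - [1,-0.068,-0.006,0.068,0,0,0]

```text
t: 7.1
tcp_pos: [0.4677, -0.0117, 0.0139]
tool_rot: [0.284, -0.62, 0.685, 0.257]
force: [-2.2, -9.1, 12.6]
finger_gap: 0.997
```

```bash
python3 look.py 4
```

```text
t 7.1 case [-0.0123  0.009 ] z 0.0139 head -0.04 tilt 45.01 F [-2.2 -9.1 12.6] q [-0.65  0.83  1.84  0.75  1.09  2.02] gap 1.0
side 0.81 [-461.   106.5] [128. 151.] 20.9
```

View pics/m4.png

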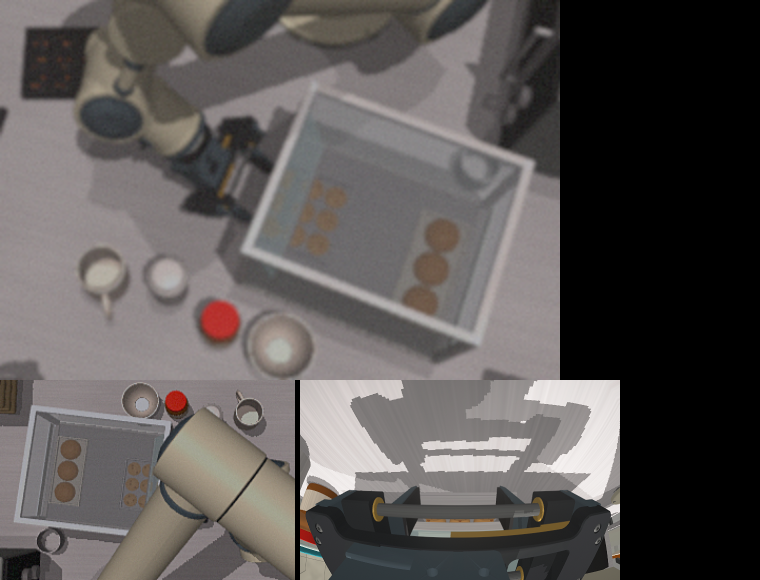

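View pics/side4.png

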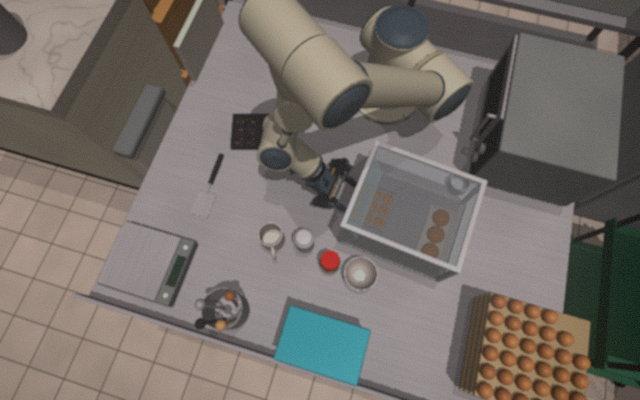

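View pics/top4.png

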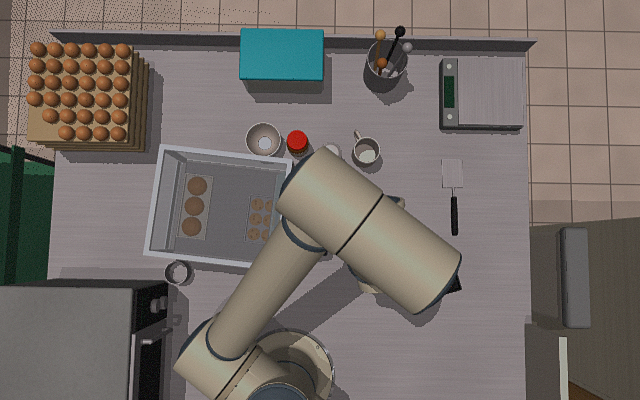

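The view shows the tray's biscuits through the roof with the flap lifted, and the elbow well above the case. I'll push on in two parts.

Emit:
apply_moves:
  plan:
    - [1,-0.005,0,0.005,0,0,0]
    - [1,-0.01,0,0.01,0,0,0]
    - [1,-0.015,0,0.015,0,0,0]
    - [1,-0.02,0,0.02,0,0,0]
    - [1,-0.025,0,0.025,0,0,0]
    - [1,-0.03,0,0.03,0,0,0]
    - [1,-0.034,0,0.034,0,0,0]

```text
t: 8.05
tcp_pos: [0.4723, 0.0369, 0.0138]
tool_rot: [0.284, -0.62, 0.685, 0.257]
force: [-0.3, -3.9, 2.1]
finger_gap: 1.004
```

```bash
python3 look.py 5
```

```text
t 8.05 case [0.0365 0.0092] z 0.0138 head 0.03 tilt 45.04 F [-0.3 -3.9  2.1] q [-0.56  0.83  1.89  0.83  1.04  2.02] gap 1.0
side 0.85 [-448.8  112.9] [153. 145.] 22.3
top 0.69 [-448.4  117.9] [153. 142.] 22.9
```

View pics/m5.png

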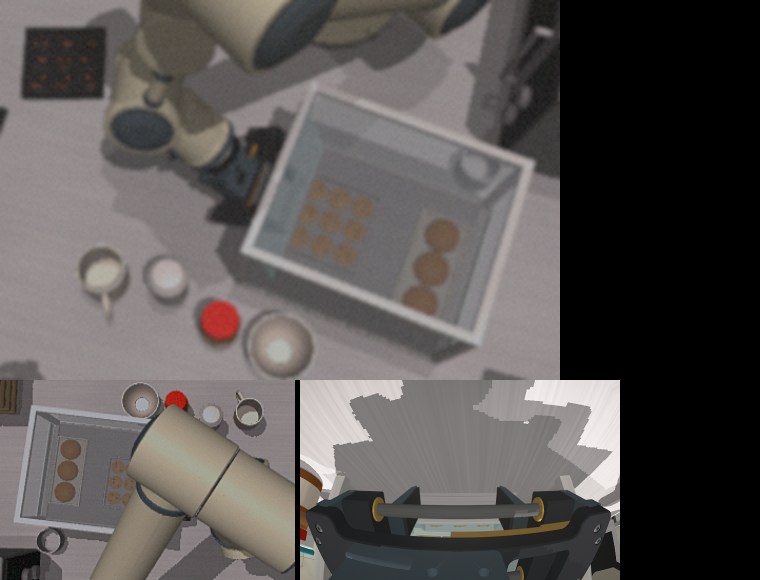

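Run:
```python
from h import *
K,T=cam('side')
P=np.array([[319,190],[365,208],[346,256],[298,237],[330,222],[441,236],[431,269],[420,301],[422,208],[397,288]])/2+[220,100]
print(w2case(unproj(P,.02,K,T)).round(3).tolist())
im=cv2.imread('pics/side5.png')[150:250,330:480];cv2.imwrite('pics/z5.png',cv2.resize(im,None,fx=5,fy=5,interpolation=cv2.INTER_CUBIC))
```

```text
[[0.077, 0.055], [0.162, 0.054], [0.16, -0.04], [0.073, -0.039], [0.115, 0.007], [0.3, 0.056], [0.301, -0.006], [0.3, -0.066], [0.254, 0.092], [0.258, -0.059]]
```

View pics/z5.png

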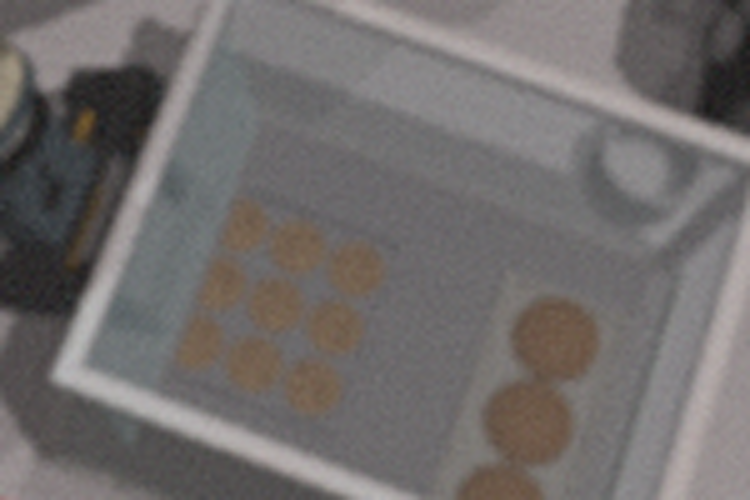

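Measured centre is (115, 7) mm, so the rear rim is about 45 mm in. That agrees with the TCP, and there are about 68 mm left to the bun tray. I'll push 33 mm more.

Emit:
apply_moves:
  plan:
    - [1,-0.005,0,0.005,0,0,0]
    - [1,-0.01,0,0.01,0,0,0]
    - [1,-0.015,0,0.015,0,0,0]
    - [1,-0.019,0,0.019,0,0,0]
    - [1,-0.022,0,0.022,0,0,0]
    - [1,-0.024,0,0.024,0,0,0]
    - [1,-0.024,0,0.024,0,0,0]

```text
t: 9.0
tcp_pos: [0.4755, 0.0705, 0.0138]
tool_rot: [0.284, -0.62, 0.685, 0.257]
force: [-0.3, 0.0, -0.6]
finger_gap: 1.0
```

```bash
python3 look.py 6;  python3 - <<'E'
import cv2
im=cv2.imread('pics/side6.png')[150:250,330:480];cv2.imwrite('pics/z6.png',cv2.resize(im,None,fx=5,fy=5,interpolation=cv2.INTER_CUBIC))
E
```

```text
t 9.0 case [0.0702 0.0094] z 0.0138 head 0.07 tilt 45.05 F [-0.3  0.  -0.6] q [-0.5   0.82  1.91  0.88  1.    2.02] gap 1.0
top 0.73 [-447.9  117.6] [153. 139.] 22.5
```

View pics/z6.png

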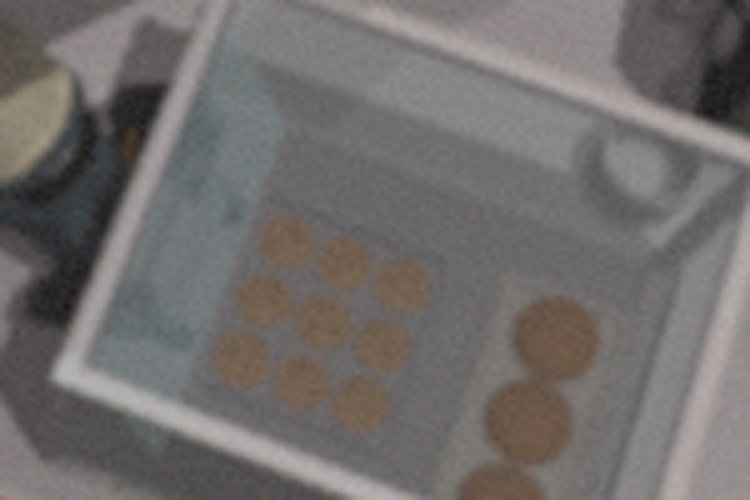

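View pics/m6.png

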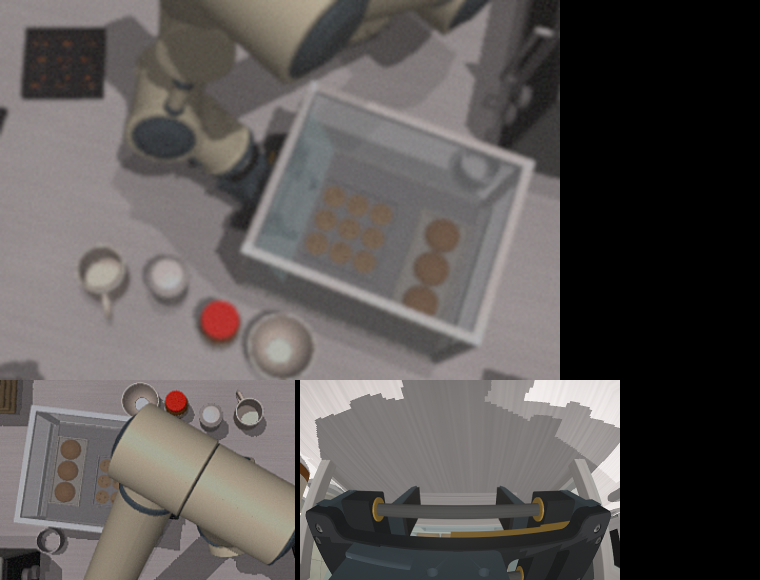

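Emit:
apply_moves:
  plan:
    - [1,0.007,0,-0.007,0,0,0]
    - [1,0.014,0,-0.014,0,0,0]
    - [1,0.024,0,-0.024,0,0,0]
    - [1,0.034,0,-0.034,0,0,0]
    - [1,0.044,0,-0.044,0,0,0]
    - [1,0.054,0,-0.054,0,0,0]
    - [1,0.064,0,-0.064,0,0,0]
    - [1,0.074,0,-0.074,0,0,0]
    - [1,0.084,0,-0.084,0,0,0]
    - [1,0.098,0,-0.098,0,0,0]
    - [1,0.112,0,-0.112,0,0,0]
    - [1,0.126,0,-0.126,0,0,0]

```text
t: 10.45
tcp_pos: [0.4577, -0.109, 0.0136]
tool_rot: [0.284, -0.62, 0.685, 0.257]
force: [0.5, 0.3, -0.6]
finger_gap: 0.999
```

```bash
python3 look.py 7;  python3 - <<'E'
import cv2
im=cv2.imread('pics/side7.png')[140:260,310:490];cv2.imwrite('pics/z7.png',cv2.resize(im,None,fx=4,fy=4,interpolation=cv2.INTER_CUBIC))
E
```

```text
t 10.45 case [-0.1101  0.0094] z 0.0136 head 0.04 tilt 45.04 F [ 0.5  0.3 -0.6] q [-0.8   0.85  1.72  0.62  1.22  2.03] gap 1.0
```

View pics/z7.png

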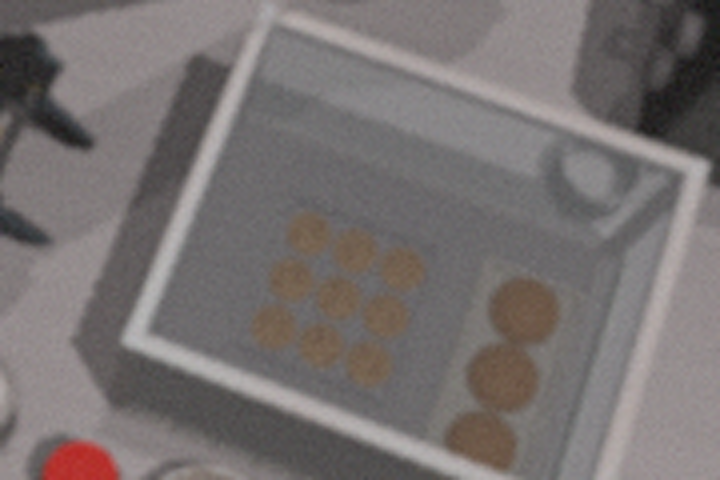

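View pics/m7.png

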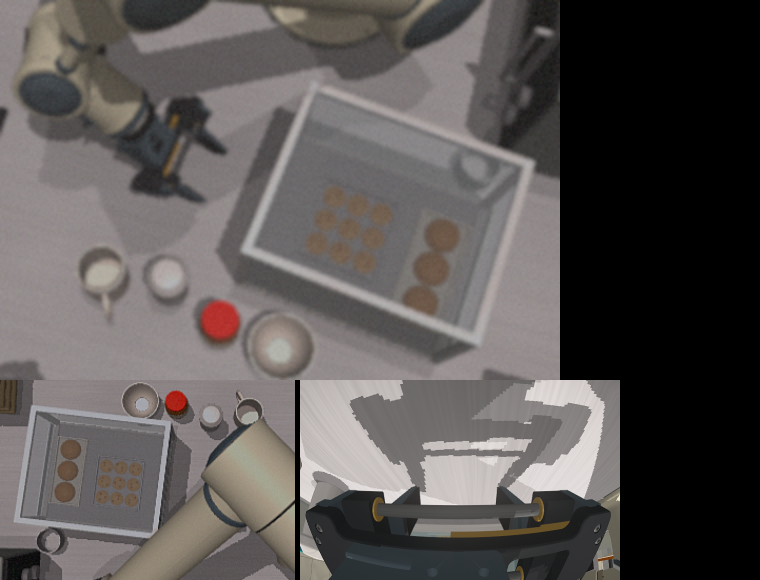

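Emit:
apply_moves:
  plan:
    - [1,-0.03,0,-0.03,0,0,0]
    - [1,-0.03,0,-0.03,0,0,0]
    - [1,-0.03,0,-0.03,0,0,0]
    - [1,-0.03,0,-0.03,0,0,0]
    - [1,-0.03,0,-0.03,0,0,0]

```text
t: 11.2
tcp_pos: [0.4576, -0.107, 0.0556]
tool_rot: [0.284, -0.62, 0.685, 0.258]
force: [-0.5, -0.6, 0.9]
finger_gap: 1.0
```

```bash
python3 look.py 8;  python3 - <<'E'
from h import *
K,T=cam('side');K2,T2=cam('top')
g=np.array([[308,233],[402,270],[368,363],[274,327],[338,299],[523,312],[503,377],[481,439]])/4+[310,140]
print(w2case(unproj(g,.02,K,T)).round(3).tolist())
for n in('tray','bun_tray','jam_jar','shaker','cup','cutter','bowl','spatula'):
    print(n,[(np.round(d['bbox']),round(d['confidence'],2)) for d in ctrl.find_in(n,'top')[:2]])
def fit(k):
    s=cv2.imread(f'pics/side{k}.png')[135:290,330:500]; t=cv2.imread(f'pics/top{k}.png')[120:285,140:300]
    return s,t
s0,t0=fit(0);s8,t8=fit(8)
cv2.imwrite('pics/cmp.png',np.vstack([cv2.resize(np.hstack([s0,s8]),None,fx=2.2,fy=1.9),np.zeros((4,748,3),'uint8'),cv2.resize(np.hstack([t0,t8]),(748,290))]))
E
```

```text
t 11.2 case [-0.1082  0.0097] z 0.0556 head 0.1 tilt 45.11 F [-0.5 -0.6  0.9] q [-0.79  0.78  1.71  0.6   1.28  2.08] gap 1.0
side 0.52 [-409.7  186.8] [23. 30.] 22.3
[[0.106, 0.054], [0.192, 0.053], [0.192, -0.037], [0.107, -0.038], [0.149, 0.007], [0.3, 0.056], [0.302, -0.005], [0.3, -0.063]]
tray []
bun_tray []
jam_jar [(array([285., 130.,  22.,  28.]), 0.6), (array([144., 143., 149., 131.]), 0.45)]
shaker [(array([321., 140.,  19.,  28.]), 0.67)]
cup [(array([351., 126.,  29.,  41.]), 0.7), (array([244., 118.,  38.,  37.]), 0.19)]
cutter [(array([161., 262.,  29.,  22.]), 0.55)]
bowl [(array([244., 118.,  36.,  38.]), 0.82)]
spatula [(array([440., 162.,  25.,  72.]), 0.77)]
```

View pics/cmp.png

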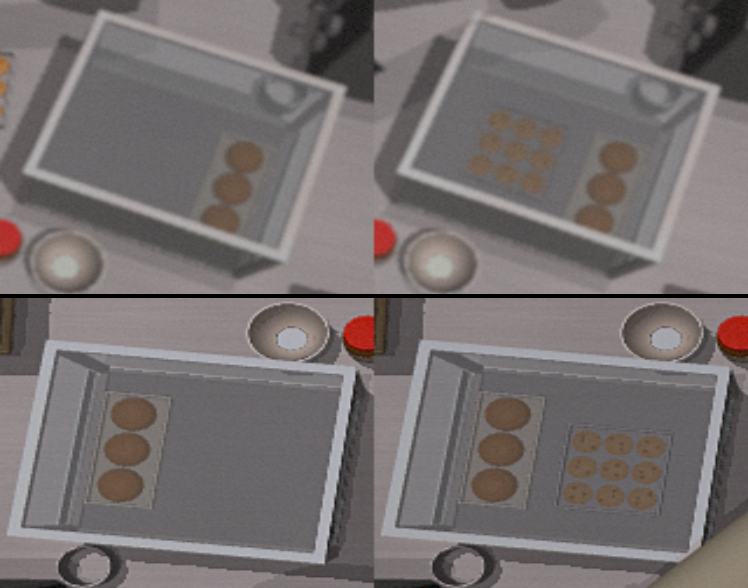

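The tray is square at (149, 7) mm, so the rear rim is about 79 mm in. The flap hangs as it did at the start, the bun tray hasn't moved, and the robot is clear. I'm handing in.

```bash
python3 -c "
from bench import ctrl
print(ctrl.hand_in())"
```

```text
the job is handed in; nothing more can be done
None
```

The biscuit tray is inside the pastry case and the flap has fallen shut behind it. The job was handed in at about 11.5 s of the 42 s allowed.

I pushed the tray with the open, tilted fingers against its rear wall. It turned from about 15° to square on the way in through the flap. I then drew the fingers straight back out and raised them slightly, clear of everything.

What the last checks showed:
- **Tray:** its centre is about 149 mm inside the mouth and 7 mm off the middle line, within about 1° of square. The rear rim is about 79 mm in; the flap needs more than 57 mm to close. The front is about 33 mm short of the bun tray.
- **Flap:** it looks as it did at the start in both fixed cameras. This was judged by eye only.
- **Bun tray and bystanders:** the bun tray is unmoved at about 300 mm inside the mouth. In the top view the jam jar, shaker, cup, cutter, bowl and spatula are where they began.
- **Forces:** the wrist force readings stayed below about 16 N. They were taken only at the end of each move.

Two checks were weaker:
- **Calibration:** the side and top cameras differed by 5 to 10 mm in some early corner measurements. The final tray position was read from the side view alone.
- **Detectors:** at the end they no longer found either tray in the top view, so I took those positions from the picture by hand. The black look-alike was mostly hidden by the arm in the last pictures. Nothing was seen to touch it.

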